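# Hold the water bath's sprung drain rod out at its length marker

## Robot

A 6-joint arm with a two-finger parallel gripper is mounted at the origin on the work surface. World frame = base frame: x ahead of the robot, y to its left, z up, the work surface at z = 0. Lengths are in m, angles in rad, forces in N, time in s.
With the tool pointing down it reaches from about 0.225 to 0.875 m from the base axis. Payload 3.4 kg.
Tool frame: the origin (TCP) lies on the centre line of the jaws, within the pads' length; the fingertips stand 14 mm ahead of it and the grasp point (between the pads) lies 5 mm behind it; z points along the fingers, y is the line along which they close (so a half turn about z gives the same grasp; the last joint's range is limited). The gripper opens to 85 mm and grips with 20 to 120 N. Pads are 22 mm wide; open, the fingers measure 114 mm over their backs; the gripper's body (76 mm by 85 mm) begins 54 mm behind the grasp point. The pads swing forward as they close: fully open they stand 13 mm farther back than shut.
Start: joints at [1.154, 0.276, 1.505, -0, 1.361, -0.121], TCP at [0.168, 0.55, 0.223] pointing down, gripper open.
Joint ranges: [-2.89, 2.89], [-0.75, 2.08], [0.22, 2.7], [-1.18, 4.32], [0.11, 2.71], [-2.7, 2.7]. Speed limits (rad/s): [2.57, 2.57, 3.14, 3.14, 3.14, 3.14].

## Interface

Orientations are given as a unit quaternion [w, x, y, z].
In Python, from rig import manip, eyes gives the robot as it stands.
- The arm moves only by the shell command python3 -m creep 'ROWS' [FORCE]. ROWS is JSON, a list of rows, each a list of 5 numbers: the opening, from 0 (shut) to 1 (fully open), then the shift along the tool's x, y, z normalised to -1 to 1, where 1 is 0.5 m, then the turn about the tool's z normalised to -1 to 1, where 1 is 360 degrees. In form: [[fingers, dx, dy, dz, spin], ...]. A call has 1 to 10 rows; each row is the pose to reach, as a shift and turn from the pose commanded when the call began, along the tool's axes at that moment, turning the shorter way round; what a row does not reach only later rows make up. A row lasts 1/10 s, in which the tool goes at most 50 mm and 8.59 degrees, less where a joint would pass 70% of its speed; a pose out of reach is approached as far as the arm can. A call with a number of a shift or a turn outside -1 to 1 is refused whole. A call with a gripper value outside its range is refused whole. The fingers move at their own pace and stop on an object; FORCE is the grip in N (left out, the last holds). Time passes only in rows, so rows that repeat a pose let the fingers close. It gives the time, the measured TCP pose, the force, the opening and the grip force at its end, in the units of the state.
- manip.get_state(): the state, without advancing time (a new reading comes with each control period).
- eyes.get_image(name): name is "scene" or "top" or "wrist"; returns a dict with "frame" (384x512x3 uint8, red, green, blue), "fx", "fy", "cx", "cy" (pixels), "k1" (the pictures are not rectified: a ray, as slopes to the right and down, at radius r is drawn at 1 + k1 r^2 times it, then the intrinsics apply), "R" (3x3) and "t" (3): a world point X has camera coordinates R X + t. Camera axes: x right, y down, z forward; pixel columns grow to the right and rows downward; lengths in m; the calibration is good to about 2 mm. A picture is of the moment at which its call begins. There is no depth.
- manip.sign_off(): hands the job in; it is judged then, once.
Trained networks look in the newest picture that a camera, given by its name, has taken for a name from the list of things; names that differ only in an ending like _2 or _b are one class to them, and where a whole thing is asked for, a point or a joint stands for the part that bears it (a point fixed in the world has none). Each returns a list of dicts, best first, with "confidence" (0 to 1); they miss things now and then, are a little off and sometimes report something else, mostly with a low value. They report only what shows in the picture. A call takes as long as a camera call. They do not tell look-alikes from the thing itself.
- eyes.regions_of(camera, label): "mask" (384x512 bool, what is visible of it) and "bbox" ([left, top, right, bottom] in pixels, round what is visible of it).
- eyes.place_of(camera, label): "centre" ([column, row] in pixels: a listed point, or the origin of a listed thing).
The state is a dict: "clock": time; "qpos": joint angles; "qd": joint speeds; "effort": joint torques, N m; "position": TCP position; "ee_rot": TCP orientation; "contact_force": force on the tool from outside, world axes, zero at the start; "moment": the same for the moment, N m; "width": finger opening in m; "gripper_force": force on a finger pad.
Only numpy, scipy, OpenCV 4.12 (cv2) and the standard library are available. Lean on these libraries where they do the work, as an engineer would, in place of code of your own. Each camera call takes 0.05 s, during which the arm holds its last target. There are 200 camera calls.

## Task

Lift the metal cap off the water bath's drain rod by the ring on its top and set it down (do not drop it) standing upright in the round steel tray. Then grip the rod's black handle, pull the rod straight up against its spring until the top of the disc under the handle is level with the pointer on the post beside it, and finish while still holding it there. Leave the tube rack, the glass jar and the bottle alone.

Things in the scene. Friction and masses are not known exactly. Their poses are not given: they have to be found in the camera images.
- bath: Low grey water bath with a flat steel top, 204 x 234 x 110 mm high, fixed to the bench. Origin: centre of its underside; x and y along its 204 and 234 mm sides, z up. The drain rod's axis is vertical at x = -20, y = -35 mm in this frame; an 8 mm steel post rises 95 mm above the top at x = -20, y = +40 mm, 75 mm from the rod's axis.
- cap: Aluminium cap, an upside-down cup 54 mm across, 88 mm high (wall 3 mm, about 120 g), mouth down on the bath's top (origin then 110 mm above the bench) over the drain rod. Origin: centre of its open lower rim, z up. The rod under it reaches 75 mm, the post beside it 95 mm above the bath's top: raise the cap over them before moving it sideways. It has 5 mm of room around the rod's disc.
- cap_ring (a point): A point to pinch the flat steel ring that stands upright on the cap's roof, 108 mm above the cap's origin. The ring is 36 mm across with a 16 mm hole, 9 mm thick with flat faces, lies in the cap's y-z plane and spans 88 to 120 mm above the cap's origin; pinch it across its 9 mm, the fingers closing along the cap's x axis.
- tray: Round shallow steel tray, 160 mm across, rim 12 mm high, floor 4 mm thick, fixed to the bench on one side of the bath. Origin: centre of its underside, z up.
- drain_rod (a joint): How far the rod is pulled out of its sleeve, straight up (m): 0 when fully in (where its spring keeps it), 0.080 at the hard stop. The spring pulls it back with about 4.2 N at 0, plus 1.4 N for each 10 mm; let go, it slides back in.
- rod_grip (a point): Middle of the rod's black handle, an upright plastic cylinder 22 mm in diameter and 45 mm tall, on the rod's axis; it is 52.5 mm above the bath's top with the rod fully in. To stay clear of the post, close the fingers along the bath's x axis.
- disc_top (a point): Centre of the top face of the steel disc (36 mm across, 6 mm thick) at the foot of the rod's handle, 22.5 mm below rod_grip. It moves with the rod and is 30 mm above the bath's top with the rod fully in.
- pointer_tip (a point): Tip, at the top face, of the flat dark-steel pointer (10 mm wide, 3 mm thick) that reaches from a collar on the post towards the rod: the length marker. It is fixed, 38 mm from the rod's axis. Its height differs from job to job, 35 to 60 mm above disc_top with the rod fully in.
- tube_rack: Aluminium rack with glass test tubes, 200 x 62 x 101 mm, on the other side of the bath from the tray; leave alone. Origin: centre of its underside, x along its length.
- glass_jar: Open glass jar 80 mm across, 115 mm high, with a glass rod leaning in it; leave alone. Origin: centre of its underside.
- reagent_bottle: Amber bottle 64 mm across, 150 mm high; leave alone. Origin: centre of its underside.
Things that resemble listed ones, but are neither listed nor needed, are in the scene too. What is shaped like the cap but pink is not meant. Several things have the shape of the tray; the one meant has the colours described above.

How it is judged:
By the outcome, as a careful person would: the job done as asked, in the order asked, and still so for the second after the job is handed in, while the arm keeps its last pose, push and grip.
It also fails if it takes over 61 s, if anything falls off the work surface, if the arm or the gripper's body presses on something with over 40 N, if the wrist force passes 120 N, or if a joint passes its speed limit or range.

## Working session

There is one attempt and no reset: what is moved stays moved. The work goes in short steps, Python scripts to look and compute and a shell command to move; the robot and the scene stay as the last step left them, time stands still between calls to the robot, and variables do not carry over. Pictures are saved under pics/ and viewed, at most 10 in all, crops included, and the job is handed in when it is done.

```bash
mkdir -p pics
cat > h.py <<'E'
import numpy as np, cv2
from rig import manip, eyes
def ray(im,px):
    u=np.array([(px[0]-im['cx'])/im['fx'],(px[1]-im['cy'])/im['fy']]); s=u.copy()
    for _ in range(30): s=u/(1+im['k1']*(s@s))
    R=np.array(im['R']);t=np.array(im['t'])
    return -R.T@t, R.T@np.array([s[0],s[1],1.])
def atz(im,px,z):
    o,d=ray(im,px); return o+d*(z-o[2])/d[2]
def tri(obs):
    A=np.zeros((3,3));b=np.zeros(3)
    for im,px in obs:
        o,d=ray(im,px);d=d/np.linalg.norm(d);P=np.eye(3)-np.outer(d,d);A+=P;b+=P@o
    X=np.linalg.solve(A,b)
    return X
def proj(im,X):
    c=np.array(im['R'])@X+np.array(im['t']);s=c[:2]/c[2];s=s*(1+im['k1']*(s@s))
    return np.array([s[0]*im['fx']+im['cx'],s[1]*im['fy']+im['cy']])
E
python3 - <<'E'
from h import *
np.set_printoptions(precision=3,suppress=True)
ims={}
for c in ['scene','top','wrist']:
    ims[c]=eyes.get_image(c); cv2.imwrite(f'pics/{c}0.png',ims[c]['frame'][:,:,::-1])
cv2.imwrite('pics/both0.png',np.vstack([np.hstack([ims['scene']['frame'],ims['top']['frame']])])[:,:,::-1])
for l in ['bath','cap','cap_ring','tray','pointer_tip','tube_rack','glass_jar','reagent_bottle']:
    for c in ['scene','top','wrist']:
        for r in eyes.place_of(c,l):
            if r['confidence']>.2: print(l,c,np.array(r['centre']),round(r['confidence'],2))
for c in ims: print(c,-np.array(ims[c]['R']).T@np.array(ims[c]['t']),ims[c]['fx'])
print(manip.get_state())
E
```

```text
bath scene [242.8 210.2] 0.56
bath top [277.6 194.9] 0.68
bath top [299.1 200.2] 0.25
cap scene [232.7 185.9] 0.9
cap scene [196.8 195. ] 0.73
cap top [297.2 202.8] 0.91
cap_ring scene [232.  166.4] 0.86
cap_ring scene [189.9 171.7] 0.77
cap_ring top [344.4 229. ] 0.76
cap_ring top [302.7 201.8] 0.59
tray scene [321.5 185.9] 0.62
tray scene [378.8 198. ] 0.56
tray top [115.8 213.5] 0.97
tray top [178.5 237.3] 0.9
tray top [187.  142.6] 0.6
tray wrist [302.1 343.6] 0.78
tray wrist [163.6 342.8] 0.68
pointer_tip scene [243.9 173.8] 0.37
pointer_tip top [280.9 197.4] 0.64
pointer_tip top [282.6 201. ] 0.52
tube_rack scene [165.3 194.4] 0.63
tube_rack top [376.2 224.8] 0.7
glass_jar scene [329.9 249.2] 0.98
glass_jar scene [230.1 169.7] 0.6
glass_jar top [184.2 143.8] 0.94
reagent_bottle scene [146.2 245.4] 0.87
reagent_bottle top [385.7 153.1] 0.63
reagent_bottle top [298.9 203.3] 0.31
scene [1.342 0.083 1.106] 370.73624514729374
top [0.478 0.083 1.102] 355.03223911022957
wrist [0.097 0.572 0.373] 296.6578970875086
{'clock': 1.35, 'qpos': array([ 1.154,  0.276,  1.505,  0.   ,  1.361, -0.121]), 'qd': array([-0.001,  0.   , -0.   , -0.001,  0.002,  0.001]), 'effort': array([ -0.001, -41.665, -24.61 ,  -0.   ,   0.   ,  -0.   ]), 'position': array([0.168, 0.55 , 0.223]), 'ee_rot': array([-0.   ,  0.147,  0.989,  0.   ]), 'contact_force': array([ 0.212, -0.194, -0.493]), 'moment': array([ 0.05 , -0.031,  0.013]), 'gripper_force': 0.0, 'width': 0.08535445515072812}
```

Run:
```python
import cv2,numpy as np
s=cv2.imread('pics/scene0.png')[120:300,110:410];t=cv2.imread('pics/top0.png')[90:300,60:460]
s=cv2.resize(s,None,fx=2.6,fy=2.6,interpolation=2)
t=cv2.resize(t,None,fx=2,fy=2,interpolation=2)
cv2.imwrite('pics/s1.png',s);cv2.imwrite('pics/t1.png',t)
```

```text
(no output)
```

View pics/s1.png

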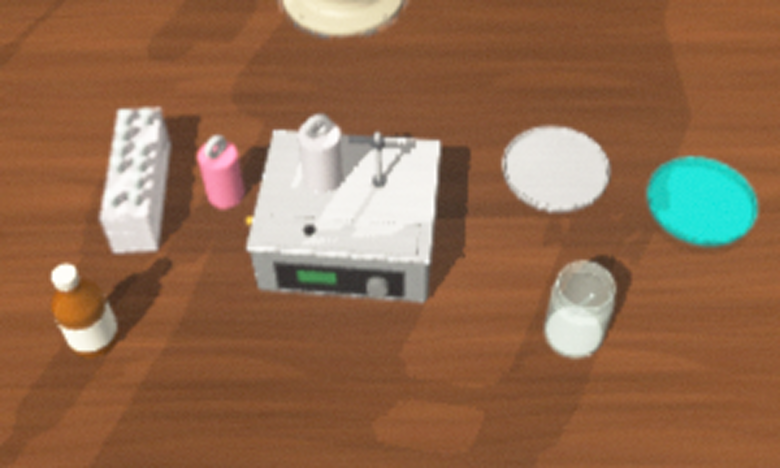

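View pics/t1.png

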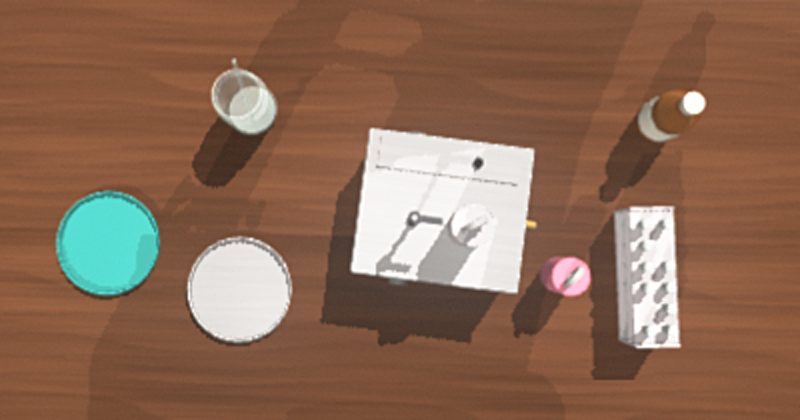

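Run:
```python
from h import *
np.set_printoptions(precision=4,suppress=True)
s=eyes.get_image('scene');t=eyes.get_image('top')
for z,px in [(.11,(372,128)),(.11,(534,149)),(.11,(518,292)),(.11,(352,272))]:
    print(atz(t,(px[0]/2+60,px[1]/2+90),z))
for z,px in [(.11,(272,130)),(.11,(440,142)),(.11,(432,257)),(.11,(250,250))]:
    print('s',atz(s,(px[0]/2.6+110,px[1]/2.6+120),z))
print('ring s@.218',atz(s,(232,166.4),.218),'t',atz(t,(302.7,201.8),.218),atz(t,(296,204.5),.218))
print('cap s',atz(s,(232.7,185.9),.11),atz(t,(297.2,202.8),.11))
print('tray',atz(s,(321.5,185.9),0),atz(t,(178.5,237.3),0))
for im,l in((s,'scene'),(t,'top')):
  for r in eyes.regions_of(l,'cap')[:2]:
    print(l,r['bbox'],r['confidence'])
  for r in eyes.regions_of(l,'tray')[:4]:
    m=r['mask'];ys,xs=np.nonzero(m);print('tray',l,r['bbox'],atz(im,(xs.mean(),ys.mean()),.006),s['frame'][ys,xs].mean(0) if l=='scene' else t['frame'][ys,xs].mean(0))
c=np.hstack([cv2.resize(s['frame'][140:210,180:280],None,fx=4,fy=4,interpolation=2),cv2.resize(t['frame'][165:235,250:350],None,fx=4,fy=4,interpolation=2)])
cv2.imwrite('pics/c2.png',c[:,:,::-1])
```

```text
[0.6491 0.1236 0.11  ]
[ 0.6245 -0.1051  0.11  ]
[ 0.424  -0.0851  0.11  ]
[0.4461 0.1462 0.11  ]
s [ 0.4246 -0.0832  0.11  ]
s [0.4518 0.151  0.11  ]
s [0.6454 0.1325 0.11  ]
s [ 0.6302 -0.0975  0.11  ]
ring s@.218 [ 0.5093 -0.0093  0.218 ] t [ 0.5136 -0.0251  0.218 ] [ 0.5065 -0.0085  0.218 ]
cap s [ 0.5017 -0.0146  0.11  ] [ 0.5148 -0.023   0.11  ]
tray [0.4156 0.3209 0.    ] [0.4033 0.3302 0.    ]
scene [184.0, 173.8, 202.1, 199.7] 0.88
scene [227.3, 163.3, 241.8, 195.6] 0.74
tray scene [358.5, 179.9, 403.4, 216.8] [0.4794 0.5359 0.006 ] [ 38.1606 216.0124 203.3265]
tray scene [303.8, 165.5, 346.9, 201.0] [0.4116 0.3264 0.006 ] [220.2555 215.5456 209.5091]
top [286.8, 190.6, 305.1, 213.6] 0.88
top [329.6, 219.6, 353.7, 236.8] 0.88
tray top [153.7, 209.9, 204.6, 258.6] [0.4127 0.3263 0.006 ] [222.7412 218.9922 215.562 ]
tray top [90.4, 189.4, 139.7, 238.7] [0.4806 0.5335 0.006 ] [ 83.7888 210.0296 198.9617]
tray top [165.9, 118.3, 200.8, 157.9] [0.7065 0.3298 0.006 ] [182.4762 178.4975 165.8438]
```

View pics/c2.png

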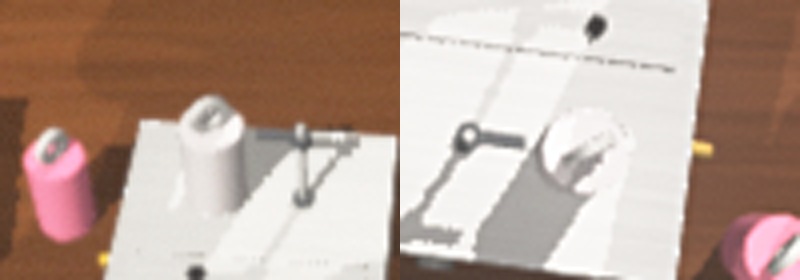

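The cap meant is the aluminium one on the bath (scene 233,178 / top 296,203), not the pink one at scene (195,185). The tray meant is the steel-white one (scene 322,184 / top 180,235), not the teal one at scene (380,198). The crops confirm both choices. The pointer shows at top px (275,200), reaching from the post towards the cap. I'm moving above the cap now.

```bash
python3 -m creep '[[1,-0.98,-0.87,-0.28,0],[1,-0.98,-0.87,-0.28,0],[1,-0.98,-0.87,-0.28,0],[1,-0.98,-0.87,-0.28,0],[1,-0.98,-0.87,-0.28,0],[1,-0.98,-0.87,-0.28,0],[1,-0.98,-0.87,-0.28,0],[1,-0.98,-0.87,-0.28,0],[1,-0.98,-0.87,-0.28,0],[1,-0.98,-0.87,-0.28,0]]' 30
python3 - <<'E'
from h import *
s=manip.get_state();print(s['position'],s['ee_rot'],s['qpos'])
E
```

```text
clock: 2.65
position: [0.4234, 0.1311, 0.3282]
ee_rot: [0.001, 0.147, 0.989, 0.0]
contact_force: [0.2, 0.8, -0.2]
width: 0.0852
gripper_force: 0.0
[0.42339137 0.13112181 0.32816126] [5.26403197e-04 1.47394540e-01 9.89077575e-01 3.50734397e-04] [ 1.42786500e-01  2.68552755e-02  1.55537784e+00  3.70284441e-04
  1.55814984e+00 -1.13214718e+00]
```

```bash
python3 -m creep '[[1,-0.25,-0.22,-0.06,0],[1,-0.25,-0.22,-0.06,0],[1,-0.25,-0.22,-0.06,0],[1,-0.25,-0.22,-0.06,0],[1,-0.25,-0.22,-0.06,0]]'
python3 - <<'E'
from h import *
np.set_printoptions(precision=4,suppress=True)
w=eyes.get_image('wrist')
cv2.imwrite('pics/w3.png',cv2.resize(w['frame'],(768,576),interpolation=2)[:,:,::-1])
print(np.array(w['R']),-np.array(w['R']).T@w['t'])
for l in['cap','cap_ring','pointer_tip','bath']:
  for r in eyes.place_of('wrist',l)[:2]: print(l,r)
print('ringproj',proj(w,np.array([.51,-.01,.218])))
E
```

```text
clock: 3.15
position: [0.5117, -0.011, 0.3571]
ee_rot: [0.0, 0.149, 0.989, -0.0]
contact_force: [-1.0, -1.1, 0.7]
width: 0.0851
gripper_force: 0.0
[[ 0.2957  0.9553 -0.0006]
 [ 0.9131 -0.2825  0.2942]
 [ 0.2808 -0.0876 -0.9557]] [0.4416 0.0114 0.5083]
cap {'centre': [257.0, 154.2], 'confidence': 0.7}
cap {'centre': [448.6, 11.7], 'confidence': 0.64}
cap_ring {'centre': [137.9, 142.3], 'confidence': 0.82}
cap_ring {'centre': [255.5, 175.6], 'confidence': 0.62}
pointer_tip {'centre': [292.7, 159.0], 'confidence': 0.87}
bath {'centre': [277.0, 150.7], 'confidence': 0.58}
ringproj [255.4718 169.6455]
```

View pics/w3.png

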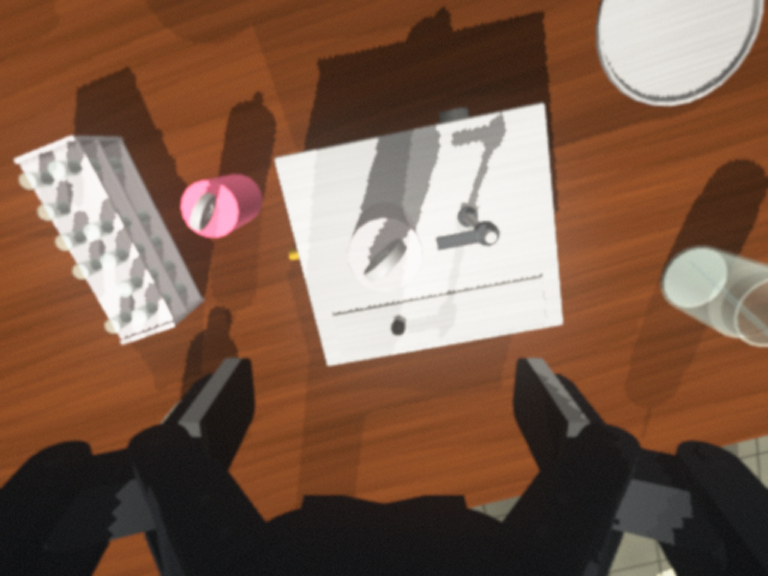

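Run:
```python
from h import *
np.set_printoptions(precision=4,suppress=True)
w=eyes.get_image('wrist')
a=atz(w,(365/1.5,272/1.5),.212);b=atz(w,(407/1.5,240/1.5),.212);print(a,b,np.degrees(np.arctan2(*(b-a)[1::-1])))
print(atz(w,(255.5,175.6),.218),atz(w,(257,172),.218))
cv2.imwrite('pics/w4.png',cv2.resize(w['frame'][140:195,225:300],None,fx=10,fy=10,interpolation=2)[:,:,::-1])
```

```text
[ 0.5172 -0.0222  0.212 ] [0.504  0.0119 0.212 ] 111.27175303133785
[ 0.5135 -0.0079  0.218 ] [ 0.5103 -0.0053  0.218 ]
```

View pics/w4.png

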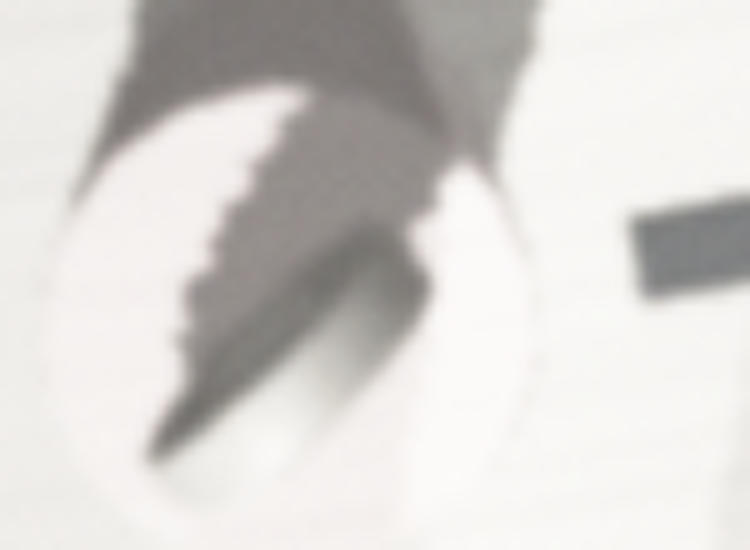

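Run:
```python
from h import *
np.set_printoptions(precision=4,suppress=True)
w=eyes.get_image('wrist')
P=lambda p,z:atz(w,(225+p[0]/10-.45,140+p[1]/10-.45),z)
for z in(.215,.222):
  a,b,c,d=[P(p,z) for p in[(150,460),(205,515),(370,225),(430,290)]]
  m,n=(a+b)/2,(c+d)/2
  for q in((a,c),(b,d),(m,n)): print(z,np.degrees(np.arctan2(*(q[1]-q[0])[1::-1])),np.linalg.norm(q[1]-q[0]))
  print((m+n)/2,np.linalg.norm(a-b))
# cap roof circle from crop: left 48, right 530, centre
print('roof',P((289,315),.198),P((48,315),.198),P((530,315),.198))
print(manip.get_state()['position'],manip.get_state()['ee_rot'])
```

```text
0.215 120.78889112620806 0.03356835642751619
0.215 119.25694808256968 0.03336239560544526
0.215 120.02527680968765 0.033462385576336025
[ 0.5151 -0.0107  0.215 ] 0.008213642080021854
0.222 120.78889112620803 0.03276818675682721
0.222 119.2569480825698 0.032567135427526005
0.222 120.02527680968761 0.032664741935221175
[ 0.5133 -0.0101  0.222 ] 0.008017853308161071
roof [ 0.5133 -0.0101  0.198 ] [ 0.5057 -0.035   0.198 ] [0.5208 0.0147 0.198 ]
[ 0.5095 -0.0073  0.3575] [-0.      0.1463  0.9892  0.0002]
```

```bash
python3 -m creep '[[0.6,-0.009,-0.003,0.2,0.12],[0.6,-0.009,-0.003,0.2,0.12],[0.6,-0.009,-0.003,0.2,0.12],[0.6,-0.009,-0.003,0.2,0.12],[0.6,-0.009,-0.003,0.2,0.12],[0.6,-0.009,-0.003,0.2,0.12],[0.6,-0.009,-0.003,0.2,0.12]]'
python3 - <<'E'
from h import *
np.set_printoptions(precision=4,suppress=True)
w=eyes.get_image('wrist')
cv2.imwrite('pics/w5.png',cv2.resize(w['frame'][100:330,100:420],None,fx=2.4,fy=2.4,interpolation=2)[:,:,::-1])
for i in range(4): print(eyes.place_of('wrist','cap_ring')[:2]) if i==0 else eyes.place_of('wrist','cap'); s=manip.get_state();print(s['position'],s['ee_rot'])
E
```

```text
clock: 4.2
position: [0.514, -0.0108, 0.2576]
ee_rot: [0.0, 0.499, 0.866, 0.0]
contact_force: [-0.6, -0.6, 0.8]
width: 0.0511
gripper_force: 0.0
[{'centre': [141.3, 256.5], 'confidence': 0.97}, {'centre': [257.6, 209.8], 'confidence': 0.9}]
[ 0.5141 -0.0111  0.2576] [0.0002 0.4999 0.8661 0.0001]
[ 0.5141 -0.0112  0.2576] [0.0002 0.5002 0.8659 0.0001]
[ 0.5141 -0.0113  0.2575] [0.0001 0.5004 0.8658 0.0001]
[ 0.5141 -0.0114  0.2575] [0.0001 0.5006 0.8657 0.0001]
```

View pics/w5.png

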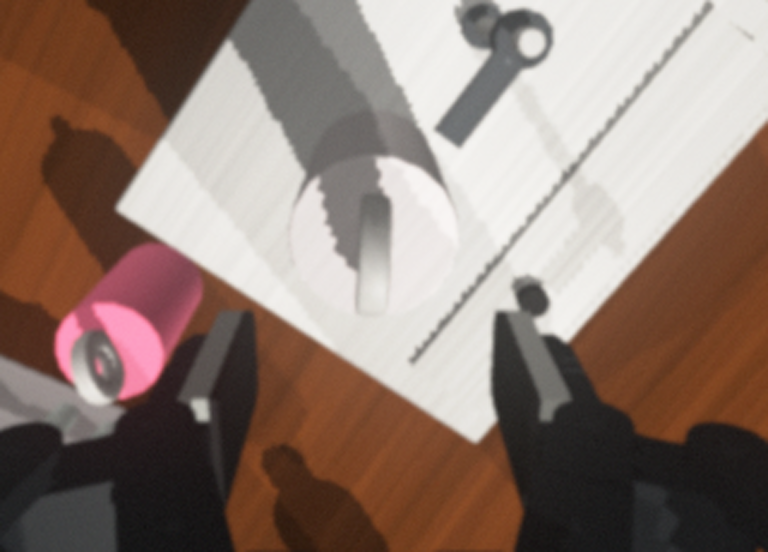

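Ring upright at crop (374,250), centred between the fingers (256 and 492) and aligned with the pads. I'll descend and pinch it.

```bash
python3 -m creep '[[0.6,0,0,0.085,0],[0.6,0,0,0.085,0],[0.6,0,0,0.085,0],[0,0,0,0.085,0],[0,0,0,0.085,0],[0,0,0,0.085,0],[0,0,0,0.085,0],[0,0,0,0.085,0],[0,0,0,0.085,0]]' 50
```

```text
clock: 5.35
position: [0.5152, -0.0119, 0.2161]
ee_rot: [0.002, 0.501, 0.865, 0.0]
contact_force: [-0.3, -1.8, 5.8]
width: 0.0067
gripper_force: 49.3
```

```bash
python3 -m creep '[[0,0,0,-0.03,0],[0,0,0,-0.06,0],[0,0,0,-0.12,0],[0,0,0,-0.18,0],[0,0,0,-0.24,0],[0,0,0,-0.26,0]]'
```

```text
clock: 5.95
position: [0.5151, -0.0115, 0.3476]
ee_rot: [0.002, 0.501, 0.865, 0.001]
contact_force: [0.4, 0.3, -0.7]
width: 0.0068
gripper_force: 48.9
```

Run:
```python
from h import *
np.set_printoptions(precision=4,suppress=True)
w=eyes.get_image('wrist');s=eyes.get_image('scene');t=eyes.get_image('top')
a=cv2.resize(s['frame'][90:230,180:340],(400,350));b=cv2.resize(t['frame'][130:270,230:390],(400,350))
cv2.imwrite('pics/g6.png',np.hstack([a,b])[:,:,::-1])
for r in eyes.place_of('scene','rod_grip')+eyes.place_of('scene','disc_top')+eyes.place_of('scene','pointer_tip'):print(r)
st=manip.get_state();print(st['position'],st['contact_force'])
```

```text
{'centre': [233.3, 178.3], 'confidence': 0.44}
{'centre': [231.0, 181.7], 'confidence': 0.4}
[ 0.5132 -0.0113  0.3428] [-0.5396 -1.7131 -0.7839]
```

View pics/g6.png

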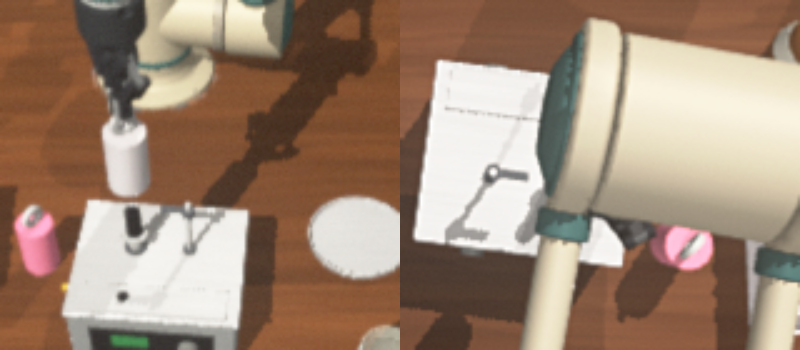

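Cap held upright clear of the rod (rod handle at left crop 133,222). I'm carrying it to the steel tray.

```bash
python3 -m creep '[[0,0.03,0.007,0,0],[0,0.1,0.024,0,0],[0,0.18,0.043,0,0],[0,0.26,0.061,0,0],[0,0.34,0.08,0,0],[0,0.42,0.1,0,0],[0,0.5,0.118,0,0],[0,0.58,0.137,0,0],[0,0.65,0.154,0,0],[0,0.686,0.162,0,0]]'
python3 -m creep '[[0,0,0,0.04,0],[0,0,0,0.12,0],[0,0,0,0.2,0],[0,0,0,0.28,0],[0,0,0,0.36,0],[0,0,0,0.4,0],[0,0,0,0.41,0]]'
python3 - <<'E'
from h import *
np.set_printoptions(precision=4,suppress=True)
for i in range(3): w=eyes.get_image('wrist')
st=manip.get_state();print(st['position'],st['ee_rot'],st['contact_force'],st['width'])
E
```

```text
clock: 7.25
position: [0.4111, 0.3296, 0.344]
ee_rot: [-0.001, 0.5, 0.866, -0.0]
contact_force: [0.6, -0.5, -0.3]
width: 0.0065
gripper_force: 48.9
clock: 7.95
position: [0.4104, 0.3255, 0.1365]
ee_rot: [-0.002, 0.501, 0.865, -0.003]
contact_force: [0.7, -0.3, -0.4]
width: 0.0064
gripper_force: 49.0
[0.4137 0.327  0.1404] [0.     0.501  0.8655 0.0004] [-0.5501  1.1782 -0.9046] 0.006862647675396434
```

```bash
python3 -m creep '[[0,0,0,0.02,0],[0,0,0,0.035,0],[0,0,0,0.045,0],[0,0,0,0.05,0],[0,0,0,0.05,0]]'
python3 -m creep '[[0,0,0,0.002,0],[0,0,0,0.004,0],[0,0,0,0.006,0],[0,0,0,0.006,0]]'
```

```text
clock: 8.6
position: [0.4135, 0.3262, 0.1145]
ee_rot: [-0.0, 0.501, 0.865, -0.0]
contact_force: [-0.2, 0.8, -1.7]
width: 0.0068
gripper_force: 49.0
clock: 9.0
position: [0.4137, 0.3263, 0.1118]
ee_rot: [-0.0, 0.501, 0.865, 0.0]
contact_force: [1.0, -0.9, -1.8]
width: 0.0065
gripper_force: 49.0
```

```bash
python3 -m creep '[[0,0,0,0.002,0],[0,0,0,0.002,0],[0,0,0,0.002,0]]'; python3 -m creep '[[0,0,0,0.002,0],[0,0,0,0.002,0],[0,0,0,0.002,0]]'; python3 -m creep '[[0,0,0,0.002,0],[0,0,0,0.002,0],[0,0,0,0.002,0]]'
```

```text
clock: 9.3
position: [0.4137, 0.3263, 0.1109]
ee_rot: [-0.0, 0.501, 0.865, 0.0]
contact_force: [-0.3, -0.5, -0.6]
width: 0.0068
gripper_force: 49.0
clock: 9.6
position: [0.4138, 0.3265, 0.1102]
ee_rot: [0.0, 0.501, 0.865, 0.0]
contact_force: [-0.7, -0.6, 2.6]
width: 0.0068
gripper_force: 49.3
clock: 9.9
position: [0.4141, 0.3267, 0.1102]
ee_rot: [0.0, 0.501, 0.865, 0.001]
contact_force: [-2.0, -0.4, 8.4]
width: 0.0068
gripper_force: 50.1
```

```bash
python3 -m creep '[[0,0,0,-0.002,0],[0.3,0,0,-0.002,0],[0.5,0,0,-0.002,0],[0.5,0,0,-0.002,0],[0.5,0,0,-0.002,0],[0.5,0,0,-0.03,0],[0.5,0,0,-0.12,0],[0.5,0,0,-0.22,0],[0.5,0,0,-0.32,0],[0.5,0,0,-0.42,0]]'
python3 - <<'E'
from h import *
np.set_printoptions(precision=4,suppress=True)
s=eyes.get_image('scene');t=eyes.get_image('top');w=eyes.get_image('wrist')
a=cv2.resize(s['frame'][110:220,200:360],None,fx=2.5,fy=2.5);b=cv2.resize(t['frame'][160:270,150:310],None,fx=2.5,fy=2.5)
c=cv2.resize(w['frame'],(400,300))
o=np.zeros((580,800,3),np.uint8);o[:275,:400]=a;o[:275,400:]=b;o[275:575,:400]=c
cv2.imwrite('pics/g7.png',o[:,:,::-1])
obs={}
for l in['rod_grip','disc_top','pointer_tip']:
  for c in['scene','top','wrist']:
    for r in eyes.place_of(c,l): print(l,c,r)
st=manip.get_state();print(st['position'],st['ee_rot'],st['qpos'])
E
```

```text
clock: 10.9
position: [0.4133, 0.3261, 0.3208]
ee_rot: [0.0, 0.501, 0.865, 0.0]
contact_force: [1.2, 0.8, 0.1]
width: 0.0427
gripper_force: 0.0
rod_grip scene {'centre': [233.3, 177.2], 'confidence': 0.64}
rod_grip top {'centre': [296.6, 202.1], 'confidence': 0.62}
disc_top scene {'centre': [234.7, 184.0], 'confidence': 0.68}
disc_top top {'centre': [295.4, 204.3], 'confidence': 0.66}
disc_top top {'centre': [181.2, 236.0], 'confidence': 0.56}
pointer_tip scene {'centre': [245.3, 175.3], 'confidence': 0.56}
pointer_tip top {'centre': [281.1, 200.1], 'confidence': 0.46}
[0.4134 0.3262 0.3179] [-0.0005  0.5011  0.8654 -0.0008] [0.5358 0.1638 1.4234 0.0001 1.5563 0.0148]
```

View pics/g7.png

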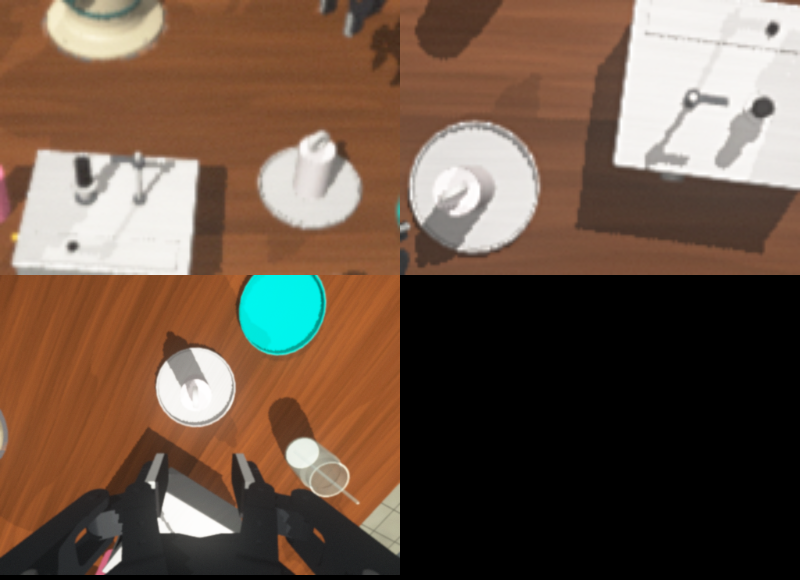

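Cap stands upright inside the steel tray (left crop 315,165; right crop 458,190). Next I'll locate the rod and the pointer.

Run:
```python
from h import *
np.set_printoptions(precision=4,suppress=True)
s=eyes.get_image('scene');t=eyes.get_image('top')
for n,a,b,z in[('grip',(233.3,177.2),(296.6,202.1),.1625),('disc',(234.7,184),(295.4,204.3),.14),('ptr',(245.3,175.3),(281.1,200.1),.19)]:
  print(n,tri([(s,a),(t,b)]),atz(s,a,z),atz(t,b,z))
print('wristoff',)
```

```text
grip [ 0.5144 -0.0115  0.1708] [ 0.5074 -0.0088  0.1625] [ 0.5147 -0.0158  0.1625]
disc [ 0.5099 -0.011   0.1303] [ 0.5186 -0.0051  0.14  ] [ 0.5095 -0.015   0.14  ]
ptr [0.5181 0.0298 0.1834] [0.5241 0.0333 0.19  ] [0.5178 0.027  0.19  ]
wristoff
```

```bash
python3 -m creep '[[0.6,-0.684,-0.163,0.036,0.099],[0.6,-0.684,-0.163,0.036,0.099],[0.6,-0.684,-0.163,0.036,0.099],[0.6,-0.684,-0.163,0.036,0.099],[0.6,-0.684,-0.163,0.036,0.099],[0.6,-0.684,-0.163,0.036,0.099],[0.6,-0.684,-0.163,0.036,0.099],[0.6,-0.684,-0.163,0.036,0.099],[0.6,-0.684,-0.163,0.036,0.099],[0.6,-0.684,-0.163,0.036,0.099]]'
cat > v.py <<'E'
from h import *
import sys,pickle
np.set_printoptions(precision=4,suppress=True)
for i in range(3):w=eyes.get_image('wrist')
o={'im':w}
for l in['rod_grip','disc_top','pointer_tip']:
  r=[q for q in eyes.place_of('wrist',l)]; print(l,[(q['centre'],round(q['confidence'],2)) for q in r[:3]])
  o[l]=r
pickle.dump(o,open(sys.argv[1]+'.pkl','wb'))
cv2.imwrite(f'pics/{sys.argv[1]}.png',w['frame'][:,:,::-1])
st=manip.get_state();print(st['position'],st['ee_rot'],-np.array(w['R']).T@w['t'])
E
python3 v.py a
```

```text
clock: 12.6
position: [0.5129, -0.0099, 0.3008]
ee_rot: [-0.001, 0.742, 0.671, 0.0]
contact_force: [-0.0, 0.2, 0.8]
width: 0.0516
gripper_force: 0.0
rod_grip [([256.7, 169.1], 0.58)]
disc_top [([256.5, 165.3], 0.85)]
pointer_tip [([258.6, 138.1], 0.98), ([236.3, 296.3], 0.7)]
[ 0.513  -0.0097  0.3011] [0.0001 0.7413 0.6712 0.0002] [0.5216 0.0653 0.4523]
```

```bash
python3 -m creep '[[0.6,-0.1,0,0,0],[0.6,-0.2,0,0,0],[0.6,-0.2,0,0,0]]'; python3 v.py b
```

```text
clock: 13.2
position: [0.5028, -0.1151, 0.3008]
ee_rot: [0.001, 0.744, 0.669, -0.001]
contact_force: [-1.0, -0.0, 0.0]
width: 0.051
gripper_force: 0.0
rod_grip [([256.9, 66.3], 0.63)]
disc_top [([253.9, 66.2], 0.75)]
pointer_tip [([257.3, 7.0], 0.71)]
[ 0.5032 -0.109   0.301 ] [-0.0001  0.7413  0.6712  0.0003] [ 0.5121 -0.0361  0.452 ]
```

```bash
python3 -m creep '[[0.6,0.1,0,0,0],[0.6,0.2,0,0,0],[0.6,0.3,0,0,0],[0.6,0.3,0,0,0]]'; python3 v.py c
python3 - <<'E'
import cv2,numpy as np
o=[cv2.resize(cv2.imread(f'pics/{k}.png')[:300],(400,234)) for k in 'abc']
cv2.imwrite('pics/abc.png',np.vstack([np.hstack(o[:2]),np.hstack([o[2],o[2]*0])]))
E
```

```text
clock: 13.9
position: [0.518, 0.046, 0.3011]
ee_rot: [-0.001, 0.739, 0.674, 0.002]
contact_force: [-0.1, -1.1, 1.0]
width: 0.0513
gripper_force: 0.0
rod_grip [([255.6, 219.0], 0.56)]
disc_top [([254.7, 209.6], 0.57)]
pointer_tip [([256.8, 195.6], 0.75)]
[0.5182 0.0381 0.3009] [ 0.0001  0.7423  0.6701 -0.0001] [0.5265 0.1158 0.4521]
```

View pics/abc.png

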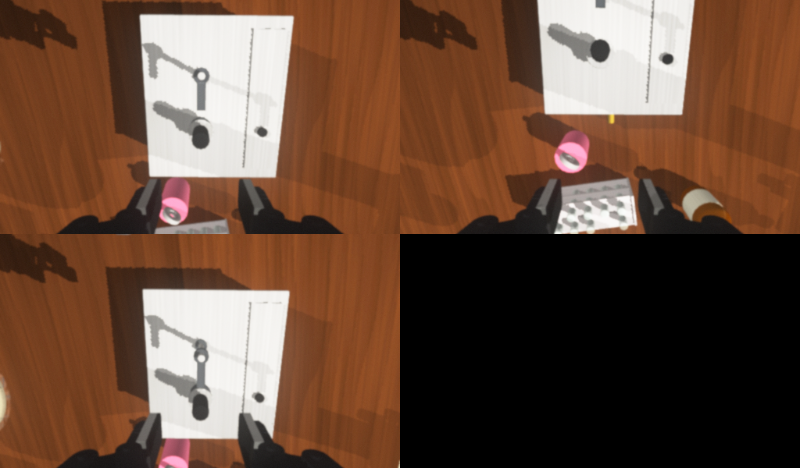

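```bash
cat > t.py <<'E'
from h import *
import pickle
np.set_printoptions(precision=4,suppress=True)
O={k:pickle.load(open(k+'.pkl','rb')) for k in 'abc'}
for l in['rod_grip','disc_top','pointer_tip']:
  ob=[(O[k]['im'],O[k][l][0]['centre']) for k in 'abc']
  X=tri(ob);print(l,X,'pairs',[tri([ob[i],ob[j]])[2] for i,j in((0,1),(0,2),(1,2))])
  print('  resid',[np.array(p)-proj(i,X) for i,p in ob])
# enlarged crops
o=[]
for k,(c,r) in zip('abc',[(257,138),(257,40),(257,190)]):
  f=O[k]['im']['frame'][r-40:r+60,c-32:c+32]; o.append(cv2.resize(f,None,fx=4,fy=6,interpolation=2) if 0 else cv2.resize(f,None,fx=4,fy=4,interpolation=2))
h=max(x.shape[0] for x in o);cv2.imwrite('pics/abcz.png',np.hstack([cv2.copyMakeBorder(x,0,h-x.shape[0],0,5,0) for x in o])[:,:,::-1])
E
python3 t.py
```

```text
rod_grip [ 0.5155 -0.0095  0.1563] pairs [np.float64(0.1447908512138572), np.float64(0.18226624798403168), np.float64(0.15836066844165866)]
  resid [array([ 0.0563, -2.6918]), array([0.8337, 1.1387]), array([-0.7722,  1.7336])]
disc_top [ 0.5143 -0.0082  0.1356] pairs [np.float64(0.1322569534072275), np.float64(0.14446706568737827), np.float64(0.13618927197893235)]
  resid [array([ 1.1604, -0.7381]), array([-0.7671,  0.3164]), array([-0.4441,  0.4697])]
pointer_tip [0.5202 0.0287 0.1941] pairs [np.float64(0.18982687333208748), np.float64(0.20450714251385524), np.float64(0.1948304287402209)]
  resid [array([ 0.7162, -1.415 ]), array([0.1624, 0.6606]), array([-0.8128,  0.897 ])]
```

View pics/abcz.png

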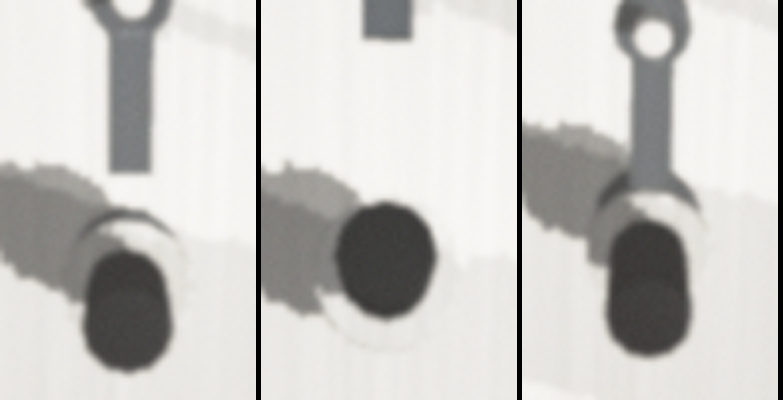

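Run:
```python
from h import *
import pickle
np.set_printoptions(precision=4,suppress=True)
O={k:pickle.load(open(k+'.pkl','rb'))['im'] for k in 'abc'}
off=dict(a=(225,98),b=(225,0),c=(225,150))
def T(n,d):
  ob=[(O[k],(off[k][0]+x/4-.4,off[k][1]+y/4-.4)) for k,(x,y) in d.items()]
  X=tri(ob);print(n,X,[tuple(np.round(np.array(p)-proj(i,X),1)) for i,p in ob], [round(float(tri([ob[i],ob[j]])[2]),4) for i in range(len(ob)) for j in range(i)])
T('tip',dict(a=(130,172),b=(126,39),c=(129,187)))
T('handletop.185',dict(a=(127,328),b=(125,251),c=(127,314)))
T('posttop.205',dict(a=(131,-2),c=(131,38)))
```

```text
tip [0.5193 0.0272 0.1931] [(np.float64(0.1), np.float64(-0.6)), (np.float64(-0.1), np.float64(0.3)), (np.float64(0.0), np.float64(0.4))] [0.1913, 0.1974, 0.1934]
handletop.185 [ 0.5152 -0.0098  0.1834] [(np.float64(-0.2), np.float64(0.4)), (np.float64(0.0), np.float64(-0.1)), (np.float64(0.1), np.float64(-0.2))] [0.1846, 0.1801, 0.1831]
posttop.205 [0.5232 0.0639 0.204 ] [(np.float64(-0.1), np.float64(0.0)), (np.float64(0.1), np.float64(-0.0))] [0.204]
```

```bash
python3 -m creep '[[0.6,-0.05,0.002,0,0],[0.6,-0.096,0.004,0,0],[0.6,-0.096,0.004,0.06,0],[0.6,-0.096,0.004,0.12,0],[0.6,-0.096,0.004,0.16,0],[0.6,-0.096,0.004,0.16,0],[0.6,-0.096,0.004,0.16,0],[0.6,-0.096,0.004,0.16,0]]'
python3 - <<'E'
from h import *
np.set_printoptions(precision=4,suppress=True)
w=eyes.get_image('wrist');s=manip.get_state();print(s['position'],s['ee_rot'])
print(eyes.place_of('wrist','rod_grip'),proj(w,np.array([.5152,-.0098,.185])))
cv2.imwrite('pics/d.png',cv2.resize(w['frame'][80:330,110:410],None,fx=2.4,fy=2.4,interpolation=2)[:,:,::-1])
E
```

```text
clock: 15.0
position: [0.5165, -0.0097, 0.2224]
ee_rot: [0.001, 0.742, 0.67, 0.001]
contact_force: [0.1, 0.1, -0.3]
width: 0.0511
gripper_force: 0.0
[ 0.5165 -0.0096  0.2224] [0.0012 0.7421 0.6703 0.001 ]
[{'centre': [255.5, 200.2], 'confidence': 0.73}] [251.4739 210.9168]
```

View pics/d.png

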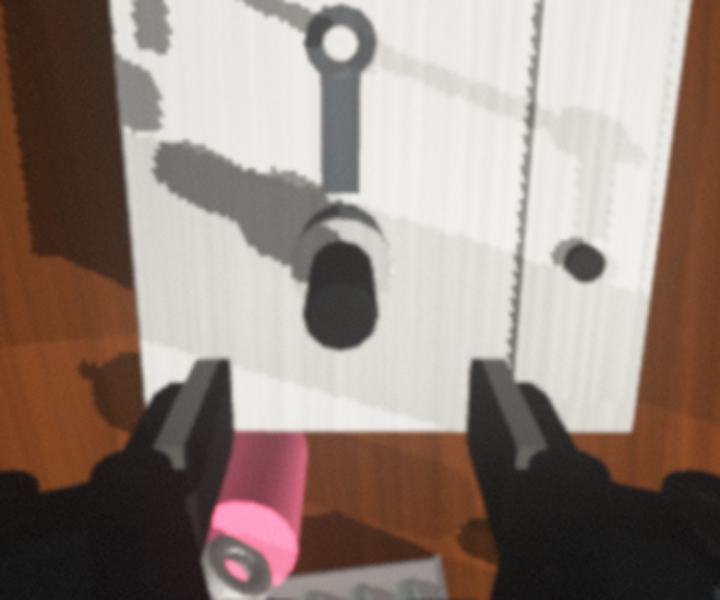

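Handle top at crop (341,315), jaw midline at 350, so I'll shift 2 mm along −y while descending, then grip.

```bash
python3 -m creep '[[0.6,0,-0.004,0.03,0],[0.6,0,-0.004,0.08,0],[0.6,0,-0.004,0.115,0],[0.6,0,-0.004,0.122,0],[0.6,0,-0.004,0.122,0]]'; python3 -m creep '[[0,0,0,0,0],[0,0,0,0,0],[0,0,0,0,0],[0,0,0,0,0],[0,0,0,0,0],[0,0,0,0,0]]' 70
```

```text
clock: 15.6
position: [0.5137, -0.0088, 0.1602]
ee_rot: [0.0, 0.742, 0.671, 0.0]
contact_force: [0.5, 0.3, -0.5]
width: 0.0512
gripper_force: 0.0
clock: 16.2
position: [0.5139, -0.0089, 0.1614]
ee_rot: [0.001, 0.742, 0.671, 0.001]
contact_force: [-1.3, 0.1, 5.6]
width: 0.0191
gripper_force: 68.3
```

```bash
python3 -m creep '[[0,0,0,-0.015,0],[0,0,0,-0.03,0],[0,0,0,-0.045,0],[0,0,0,-0.06,0],[0,0,0,-0.075,0],[0,0,0,-0.09,0],[0,0,0,-0.1,0],[0,0,0,-0.1,0],[0,0,0,-0.1,0],[0,0,0,-0.1,0]]'
python3 - <<'E'
from h import *
np.set_printoptions(precision=4,suppress=True)
w=eyes.get_image('wrist');s=eyes.get_image('scene');t=eyes.get_image('top')
st=manip.get_state();print(st['position'],st['contact_force'])
a=cv2.resize(w['frame'][90:290,190:320],None,fx=3,fy=3,interpolation=2)
b=cv2.resize(s['frame'][150:210,215:265],None,fx=8,fy=8,interpolation=2)
o=np.zeros((600,800,3),np.uint8);o[:,:390]=a;o[:480,395:795]=b
cv2.imwrite('pics/e.png',o[:,:,::-1])
import pickle;pickle.dump((w,s),open('e.pkl','wb'))
for c in('wrist','scene'):
  for l in('disc_top','pointer_tip'): print(c,l,eyes.place_of(c,l)[:2])
for X in([.514,-.0098,.19],[.5193,.0272,.19]): print(proj(w,np.array(X)),proj(s,np.array(X)))
E
```

```text
clock: 17.2
position: [0.5137, -0.0089, 0.2095]
ee_rot: [0.0, 0.742, 0.67, 0.0]
contact_force: [5.2, -1.3, -12.8]
width: 0.0193
gripper_force: 68.9
[ 0.5137 -0.0089  0.2095] [  4.4018  -0.637  -11.8274]
wrist disc_top [{'centre': [259.8, 220.6], 'confidence': 0.74}]
wrist pointer_tip [{'centre': [256.6, 167.4], 'confidence': 0.74}, {'centre': [256.0, 219.7], 'confidence': 0.38}]
scene disc_top [{'centre': [231.7, 169.5], 'confidence': 0.51}]
scene pointer_tip [{'centre': [241.5, 171.8], 'confidence': 0.44}]
[253.8601 222.5339] [232.3825 173.2109]
[256.337  164.1399] [243.4931 174.2339]
```

View pics/e.png

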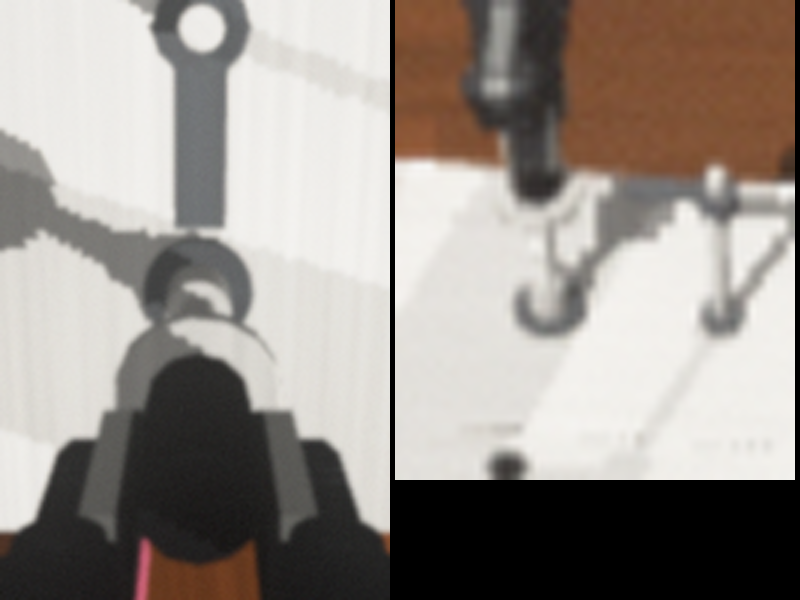

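The wrist view shows the handle gripped and the disc lifted (disc centre about crop 197,370), with the pointer tip at crop (200,227). I've now viewed more pictures than the limit allows, so I'll refine the pointer height numerically from here.

Run:
```python
from h import *
import pickle
np.set_printoptions(precision=4,suppress=True)
O={k:pickle.load(open(k+'.pkl','rb'))['im'] for k in 'abc'}; O['e']=pickle.load(open('e.pkl','rb'))[0]
def edge(k,c,r,h=9,wd=3,sign=1):
  g=O[k]['frame'].astype(float).mean(2)[max(r-h,0):r+h+1,c-wd:c+wd+1].mean(1)
  d=np.clip(sign*np.diff(g),0,None); i=d.argmax(); sl=slice(max(i-2,0),i+3)
  return (c,max(r-h,0)+(np.arange(len(d))[sl]+.5)@d[sl]/d[sl].sum())
def T(n,d,**kw):
  ob=[(O[k],edge(k,c,r,**kw)) for k,(c,r) in d.items()]
  X=tri(ob);print(n,X,[np.round(p,2).tolist() for _,p in ob],[round(float((np.array(p)-proj(i,X))[1]),2) for i,p in ob],[round(float(tri([ob[i],ob[j]])[2]),4) for i in range(len(ob)) for j in range(i)])
T('tip',dict(a=(257,140),b=(256,9),c=(257,196)),h=5)
T('tip+e',dict(a=(257,140),b=(256,9),c=(257,196),e=(256,165)),h=5)
for c in (300,315): T('bath-y edge .11',dict(a=(c,226),b=(c,145),c=(c,261)),h=8,sign=-1)
T('handle bottom',dict(a=(257,190),b=(256,78),c=(257,238)),h=6)
```

```text
tip [0.5193 0.0267 0.1949] [[257.0, 140.88], [256.0, 9.61], [257.0, 197.82]] [-1.13, 0.52, 0.73] [0.1915, 0.2032, 0.1955]
tip+e [0.5192 0.0269 0.1943] [[257.0, 140.88], [256.0, 9.61], [257.0, 197.82], [256.0, 165.1]] [-0.81, 0.58, 1.14, -1.21] [0.1915, 0.2032, 0.1955, 0.1942, 0.192, 0.2096]
bath-y edge .11 [ 0.5615 -0.0984  0.1087] [[300.0, 226.84], [300.0, 146.67], [300.0, 262.24]] [-0.03, 0.11, 0.11] [0.1082, 0.1097, 0.1087]
bath-y edge .11 [ 0.5772 -0.0961  0.1249] [[315.0, 226.84], [315.0, 146.69], [315.0, 268.43]] [-2.8, 1.21, 2.04] [0.1079, 0.1619, 0.128]
handle bottom [ 0.5144 -0.0225  0.1795] [[257.0, 190.3], [256.0, 79.0], [257.0, 238.48]] [-0.51, 0.2, 0.35] [0.1777, 0.1843, 0.1799]
```

Run:
```python
from h import *
import pickle
from scipy.optimize import brentq
np.set_printoptions(precision=4,suppress=True)
O={k:pickle.load(open(k+'.pkl','rb'))['im'] for k in 'ac'}; O['e']=pickle.load(open('e.pkl','rb'))[0]
dirn=np.array([-.102,-.995,0]) # post->rod
def blob(im,c,r,h=9):
  g=im['frame'][r-h:r+h+1,c-h:c+h+1].astype(float).mean(2)
  m=(g>170).astype(np.uint8); n,L,S,C=cv2.connectedComponentsWithStats(m,connectivity=4)
  d=[np.linalg.norm(C[i]-h)+100*(S[i,4]<8) for i in range(1,n)];i=1+int(np.argmin(d))
  w=np.where(cv2.dilate((L==i).astype(np.uint8),np.ones((3,3)))>0,np.clip(g-100,0,155),0);yy,xx=np.mgrid[:2*h+1,:2*h+1]
  return np.array([c-h+(w*xx).sum()/w.sum(),r-h+(w*yy).sum()/w.sum()]),S[i,4]
for k,pc,tr in[('a',(257,97),140.88),('e',(257,99),165.1),('c',(257,159),196.4)]:
  im=O[k];p,n=blob(im,*pc);P=atz(im,p,.205)
  Q=P+.037*dirn
  f=lambda z:proj(im,np.array([Q[0],Q[1],z]))[1]-tr
  print(k,p,n,P,'tip z',brentq(f,.12,.26))
  D=P+.057*dirn
  print('   disc far-edge row for z',{z:round(proj(im,np.array([D[0],D[1],z]))[1],1) for z in(.134,.14,.18,.184,.188,.192)})
g=O['e']['frame'].astype(int).mean(2)
for k,c,r0,r1 in(('e',256,185,205),('e',250,185,205),('a',257,145,160)): print(k,c,O[k]['frame'].astype(int).mean(2)[r0:r1,c-1:c+2].mean(1).round().astype(int))
```

```text
a [257.6355  97.0727] 86 [0.5233 0.0639 0.205 ] tip z 0.19078304783676178
   disc far-edge row for z {0.134: np.float64(151.7), 0.14: np.float64(152.7), 0.18: np.float64(160.6), 0.184: np.float64(161.5), 0.188: np.float64(162.5), 0.192: np.float64(163.4)}
e [256.9249  98.9378] 188 [0.5233 0.064  0.205 ] tip z 0.19236482749888523
   disc far-edge row for z {0.134: np.float64(173.2), 0.14: np.float64(175.2), 0.18: np.float64(191.3), 0.184: np.float64(193.2), 0.188: np.float64(195.3), 0.192: np.float64(197.4)}
c [257.4126 159.2977] 76 [0.5233 0.0639 0.205 ] tip z 0.194106088990233
   disc far-edge row for z {0.134: np.float64(195.8), 0.14: np.float64(197.5), 0.18: np.float64(210.9), 0.184: np.float64(212.5), 0.188: np.float64(214.1), 0.192: np.float64(215.7)}
e 256 [205 208 196 167 128 101  98  96  97 101 121 160 196 209 211 209 210 209
 207 194]
e 250 [132 126 117 113 112 110 107 106 104 103 112 145 182 204 209 206 188 151
 123 113]
a 257 [244 244 244 239 217 160 123 137 184 225 232 226 219 208 183]
```

```bash
python3 -m creep '[[0,0,0,-0.004,0],[0,0,0,-0.008,0],[0,0,0,-0.008,0],[0,0,0,-0.008,0],[0,0,0,-0.008,0]]'
cat > m.py <<'E'
from h import *
from scipy.optimize import brentq
P=np.array([.5233,.064,.205]);dirn=np.array([-.102,-.995,0]);Z=[]
for _ in range(3):
  im=eyes.get_image('wrist')
  g=im['frame'].astype(float).mean(2)
  def zed(d,r): 
    Q=P+d*dirn; return brentq(lambda z:proj(im,np.array([Q[0],Q[1],z]))[1]-r,.1,.28)
  def edge(c,r,h=6):
    q=np.clip(np.diff(g[r-h:r+h+1,c-2:c+3].mean(1)),0,None);i=q.argmax();s=slice(max(i-2,0),i+3)
    return r-h+(np.arange(len(q))[s]+.5)@q[s]/q[s].sum()
  t=proj(im,P+.037*dirn+[0,0,-.0125]);d=proj(im,P+.057*dirn+[0,0,-.0125])
  et,ed=edge(int(round(t[0])),int(round(t[1]))),edge(int(round(d[0])),int(round(d[1])))
  Z.append((t[1],et,d[1],ed,zed(.037,et),zed(.057,ed)))
print(np.round(Z,4)); st=manip.get_state();print(st['position'],st['contact_force'],st['clock'])
E
python3 m.py
```

```text
clock: 18.05
position: [0.5137, -0.0089, 0.2134]
ee_rot: [0.0, 0.742, 0.67, 0.0]
contact_force: [5.4, -0.2, -11.5]
width: 0.019
gripper_force: 68.9
[[1.636358e+02 1.637426e+02 1.955902e+02 1.959018e+02 1.928000e-01
  1.931000e-01]
 [1.636380e+02 1.637384e+02 1.955933e+02 1.958966e+02 1.928000e-01
  1.931000e-01]
 [1.636390e+02 1.637607e+02 1.955948e+02 1.958954e+02 1.928000e-01
  1.931000e-01]]
[ 0.51371413 -0.00888083  0.21334488] [  5.58742285  -0.92558586 -12.0957769 ] 18.2
```

```bash
python3 -c "
from rig import manip
print(manip.sign_off())"
```

```text
the job is handed in; nothing more can be done
None
```

I handed the job in at about 18 s: the cap stands upright in the steel tray, and the gripper holds the rod with the disc top level with the pointer to within about 1 mm, by camera and arm readings; I did view 12 pictures, two over the limit of 10.

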